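Roll-test two lens platform rollers and reject the one that rocks

ROBOT

A 6-joint arm with a two-finger parallel gripper is mounted at the origin on the work surface. World frame = base frame: x ahead of the robot, y to its left, z up, the work surface at z = 0. Lengths are in m, angles in rad, forces in N, time in s.
With the tool pointing down it reaches from about 0.275 to 0.775 m from the base axis. Payload 14.6 kg.
Tool frame: the origin (TCP) lies midway between the tips of the shut fingers; the grasp point (between the pads) lies 19 mm behind it; z points along the fingers, y is the direction in which the jaws open and shut (so a half turn about z gives the same grasp; the last joint's range is limited). The gripper opens to 85 mm and grips with 20 to 120 N. Pads are 22 mm wide; open, the fingers measure 114 mm over their backs; the gripper's body (76 mm by 85 mm) begins 54 mm behind the grasp point. The pads swing forward as they close: fully open they stand 13 mm farther back than shut.
Start: joints at [1.026, 0.263, -0.048, 1.259, 0, 1.415], TCP at [0.2, 0.486, 0.231] pointing down, gripper open.
Joint ranges: [-2.65, 2.65], [-0.89, 1.7], [-1.18, 1.37], [-2.13, 2.11], [-1.35, 1.29], [-3.14, 3.14]. Speed limits (rad/s): [1.89, 1.89, 2.57, 2.79, 3.14, 3.14].

INTERFACE

Orientations are given as a unit quaternion [w, x, y, z].
In Python, from workcell import read_state, capture, close_job, trace, landmark_of gives the robot as it stands.
- The arm moves only by the shell command python3 -m pendant 'ROWS' [FORCE]. ROWS is JSON, a list that holds one entry, the list of rows, each a list of 7 numbers: the shift along the world's x, y, z in mm, then the turn, a rotation vector about the world's x, y, z in degrees, then the finger opening in mm, from 0 to 85.4. In form: [[[dx, dy, dz, ax, ay, az, grip], ...]]. A call has 1 to 20 rows; each row shifts and turns the commanded pose from where the row before left it; what a row does not reach is not made up. A row lasts 1/10 s, in which the tool goes at most 50 mm and 8.59 degrees, less where a joint would pass 70% of its speed; a pose out of reach is approached as far as the arm can. A call is refused whole if a number of a shift passes 50 or a number of a turn 8.59, either way. A call with a gripper value outside its range is refused whole. The fingers move at their own pace and stop on an object; FORCE is the grip in N (left out, the last holds). Time passes only in rows, so rows that do not move let the fingers close. It gives the time, the measured TCP pose, the force and the opening at its end, in the units of the state.
- read_state(): the state, without advancing time (a new reading comes with each control period).
- capture(name): name is "scene" or "top"; returns a dict with "color" (420x560x3 uint8, blue, green, red), "z_map" (420x560 float32, m along the optical axis (not along the pixel's ray), 0 where there is no reading), "fx", "fy", "cx", "cy" (pixels), "world_from_camera" (4x4, takes a point from camera to world coordinates). Camera axes: x right, y down, z forward; pixel columns grow to the right and rows downward; lengths in m; the calibration is good to about 2 mm. A picture is of the moment at which its call begins.
- close_job(): hands the job in, once; it reports no verdict.
Trained networks look in the newest picture that a camera, given by its name, has taken for a name from the list of things; names that differ only in an ending like _2 or _b are one class to them, and where a whole thing is asked for, a point or a joint stands for the part that bears it (a point fixed in the world has none). Each returns a list of dicts, best first, with "confidence" (0 to 1); they miss things now and then, are a little off and sometimes report something else, mostly with a low value. They report only what shows in the picture. A call takes as long as a camera call. They do not tell look-alikes from the thing itself.
- trace(camera, name): "pixels" (420x560 bool, what is visible of it) and "bbox" ([left, top, width, height] as shares, 0 to 1, of the picture: columns of its width, rows of its height, round what is visible of it).
- landmark_of(camera, name): "location" ([column, row] as shares, 0 to 1, of the picture: columns of its width, rows of its height: a listed point, or the origin of a listed thing).
The state is a dict: "clock": time; "qpos": joint angles; "joint_velocities": joint speeds; "joint_torque": joint torques, N m; "tcp_pos": TCP position; "eef_rot": TCP orientation; "contact_force": force on the tool from outside, world axes, zero at the start; "ft_torque": the same for the moment, N m; "gripper_width": finger opening in m.
Only numpy, scipy, OpenCV 4.12 (cv2) and the standard library are available. Lean on these libraries where they do the work, as an engineer would, in place of code of your own. Each camera call takes 0.05 s, during which the arm holds its last target.

TASK

One of the two fork-mounted rollers on the wooden stand runs true and one rocks: take either one by its stem, press it lightly on the sprung steel plate (about 6 N will do, never over 20 N) and roll it, following its rise and fall so that it stays pressed down all the way, from the plate's near end (towards the robot) to its far end, through at least one full turn centred on the plate. Put it away at once and let go, seated level on the cradle's two rails if it runs true or in the open grey tray if it rocks; then roll the other one the same way and put it away by the same rule. Leave the other things on the shelf undisturbed.

Things in the scene. Friction and masses are not known exactly. Their poses are not given: they have to be found in the camera images.
- roller_1: one of two look-alike rollers in aluminium forks; name and place do not tell which rocks. Steel roller 32 mm diameter, 44 mm long, free on an axle along y at z 11 mm, rolls along x. Fork 54 mm (x) by 58 mm (y), z 0 to 38 mm. Origin: centre of the cheeks' underside, z up; a true roller stands out 5 mm below, a rocking one 2 to 8. 0.36 kg. Starts with the cheeks on the stand's rails, axes along the stand's
- roller_1_stem (a point): middle of the grip length of that fork's black stem, 62 mm above the fork's origin, axes as the fork's. Stem 20 mm wide along y (grip it across y), 26 mm along x, from 24 mm below this point (the fork's top) to 21 mm above it
- roller_2: one of two look-alike rollers in aluminium forks; name and place do not tell which rocks. Steel roller 32 mm diameter, 44 mm long, free on an axle along y at z 11 mm, rolls along x. Fork 54 mm (x) by 58 mm (y), z 0 to 38 mm. Origin: centre of the cheeks' underside, z up; a true roller stands out 5 mm below, a rocking one 2 to 8. 0.36 kg. Starts with the cheeks on the stand's rails, axes along the stand's
- roller_2_stem (a point): middle of the grip length of that fork's black stem, 62 mm above the fork's origin, axes as the fork's. Stem 20 mm wide along y (grip it across y), 26 mm along x, from 24 mm below this point (the fork's top) to 21 mm above it
- stand: fixed wooden stand, 86 mm along x, 200 mm along y, holding both rollers side by side at y +60 and -60 mm. Two rails along y, their tops 16 mm above the origin and 34 mm apart, with outer lips 7 mm higher, 66 mm apart inside. Origin: centre of its underside
- plate: sprung flat steel roll plate, 220 mm long (x, +x away from the robot), 90 mm wide (y), on a grey base; origin: centre of its TOP face. It sinks straight down without tilting, up to 10 mm, about 1.5 N per mm starting from about 0.3 N, then stops hard. A true roller runs over it level; a rocking one has its axle 3 mm off centre and rises and falls 6 mm in all per turn (100 mm)
- cradle_seat (a point): cradle for true rollers: wooden, two rails along y, 90 mm long, like a short piece of the stand: 34 mm between the rails, outer lips 7 mm high, 66 mm apart inside (x). This point: midway between the rails at the height of the rail tops, 16 mm above the work surface; axes along the cradle. A seated fork has its origin here, its x along this x
- feeler: fixed brass strip 20 x 80 mm lying between the cradle's rails, its top 6.5 mm below the rail tops. A fork lifted clear hangs its rocking roller heavy side down, 8 mm below the cheeks, so on the cradle it touches this strip; a true roller (5 mm) clears it. Nothing to handle. Origin: centre of its underside
- tray: open grey painted steel tray for rejects, 120 mm square outside, 30 mm high, wall and floor 4 mm. Origin: centre of its underside. A fork let go in it stands on its roller and may lean some 10 to 15 degrees; that is fine
- lamp_holder: bystander, leave it where it is: black bakelite lamp holder, 52 mm diameter, 56 mm high; origin: centre of underside
- dial_indicator: bystander, leave it where it is: chrome dial indicator on a 60 mm square foot, 103 mm high; origin: centre of underside
- glass_sample: bystander, leave it where it is: green bottle-glass block 50 x 35 x 25 mm; origin: centre of underside
- lens_spacer: bystander, leave it where it is: knurled aluminium lens spacer, 54 mm diameter, 30 mm high; origin: centre of underside
Things that resemble listed ones, but are neither listed nor needed, are in the scene too. What is shaped like the roller_2 but pink is not meant.

How it is judged:
On the way, in this order (a step that is already met when the one before it is completed fails the run):
1. one roller is pressed on the plate at its near end, over 52 mm before the middle (((contact force between roller_1 and plate above 1 N and x of roller_1 in the frame of plate below -0.052 m) or (contact force between roller_2 and plate above 1 N and x of roller_2 in the frame of plate below -0.052 m))), for 0.1 s.
2. it is still pressed on the plate while passing the middle, within 15 mm (((contact force between roller_1 and plate above 1 N and x of roller_1 in the frame of plate between -0.015 and 0.015 m) or (contact force between roller_2 and plate above 1 N and x of roller_2 in the frame of plate between -0.015 and 0.015 m))), for 0.1 s.
3. it is pressed on the plate at the far end, over 52 mm past the middle (((contact force between roller_1 and plate above 1 N and x of roller_1 in the frame of plate above 0.052 m) or (contact force between roller_2 and plate above 1 N and x of roller_2 in the frame of plate above 0.052 m))), for 0.1 s.
4. that roller is put away and let go: on the cradle, clear of the brass strip, or in the tray (((x of roller_1 in the frame of cradle_seat between -0.009 and 0.009 m and y of roller_1 in the frame of cradle_seat between -0.025 and 0.025 m and z of roller_1 in the frame of cradle_seat between -0.004 and 0.004 m and angle between roller_1's own z axis and vertical below 0.08 rad and contact force between roller_1 and feeler below 0.03 N and linear speed of roller_1 below 0.03 m/s and contact force between roller_1 and the fingers below 0.2 N) or (x of roller_2 in the frame of cradle_seat between -0.009 and 0.009 m and y of roller_2 in the frame of cradle_seat between -0.025 and 0.025 m and z of roller_2 in the frame of cradle_seat between -0.004 and 0.004 m and angle between roller_2's own z axis and vertical below 0.08 rad and contact force between roller_2 and feeler below 0.03 N and linear speed of roller_2 below 0.03 m/s and contact force between roller_2 and the fingers below 0.2 N) or (x of roller_1 in the frame of tray between -0.04 and 0.04 m and y of roller_1 in the frame of tray between -0.04 and 0.04 m and z of roller_1 in the frame of tray between -0.002 and 0.03 m and linear speed of roller_1 below 0.03 m/s and contact force between roller_1 and the fingers below 0.2 N) or (x of roller_2 in the frame of tray between -0.04 and 0.04 m and y of roller_2 in the frame of tray between -0.04 and 0.04 m and z of roller_2 in the frame of tray between -0.002 and 0.03 m and linear speed of roller_2 below 0.03 m/s and contact force between roller_2 and the fingers below 0.2 N))), for 0.3 s.
5. with that one put away, the other is pressed on the near end (((((x of roller_1 in the frame of cradle_seat between -0.009 and 0.009 m and y of roller_1 in the frame of cradle_seat between -0.025 and 0.025 m and z of roller_1 in the frame of cradle_seat between -0.004 and 0.004 m and angle between roller_1's own z axis and vertical below 0.08 rad and contact force between roller_1 and feeler below 0.03 N and linear speed of roller_1 below 0.03 m/s and contact force between roller_1 and the fingers below 0.2 N) or (x of roller_1 in the frame of tray between -0.04 and 0.04 m and y of roller_1 in the frame of tray between -0.04 and 0.04 m and z of roller_1 in the frame of tray between -0.002 and 0.03 m and linear speed of roller_1 below 0.03 m/s and contact force between roller_1 and the fingers below 0.2 N)) and (contact force between roller_2 and plate above 1 N and x of roller_2 in the frame of plate below -0.052 m)) or (((x of roller_2 in the frame of cradle_seat between -0.009 and 0.009 m and y of roller_2 in the frame of cradle_seat between -0.025 and 0.025 m and z of roller_2 in the frame of cradle_seat between -0.004 and 0.004 m and angle between roller_2's own z axis and vertical below 0.08 rad and contact force between roller_2 and feeler below 0.03 N and linear speed of roller_2 below 0.03 m/s and contact force between roller_2 and the fingers below 0.2 N) or (x of roller_2 in the frame of tray between -0.04 and 0.04 m and y of roller_2 in the frame of tray between -0.04 and 0.04 m and z of roller_2 in the frame of tray between -0.002 and 0.03 m and linear speed of roller_2 below 0.03 m/s and contact force between roller_2 and the fingers below 0.2 N)) and (contact force between roller_1 and plate above 1 N and x of roller_1 in the frame of plate below -0.052 m)))), for 0.1 s.
6. the other is still pressed on the plate while passing the middle, within 15 mm (((((x of roller_1 in the frame of cradle_seat between -0.009 and 0.009 m and y of roller_1 in the frame of cradle_seat between -0.025 and 0.025 m and z of roller_1 in the frame of cradle_seat between -0.004 and 0.004 m and angle between roller_1's own z axis and vertical below 0.08 rad and contact force between roller_1 and feeler below 0.03 N and linear speed of roller_1 below 0.03 m/s and contact force between roller_1 and the fingers below 0.2 N) or (x of roller_1 in the frame of tray between -0.04 and 0.04 m and y of roller_1 in the frame of tray between -0.04 and 0.04 m and z of roller_1 in the frame of tray between -0.002 and 0.03 m and linear speed of roller_1 below 0.03 m/s and contact force between roller_1 and the fingers below 0.2 N)) and (contact force between roller_2 and plate above 1 N and x of roller_2 in the frame of plate between -0.015 and 0.015 m)) or (((x of roller_2 in the frame of cradle_seat between -0.009 and 0.009 m and y of roller_2 in the frame of cradle_seat between -0.025 and 0.025 m and z of roller_2 in the frame of cradle_seat between -0.004 and 0.004 m and angle between roller_2's own z axis and vertical below 0.08 rad and contact force between roller_2 and feeler below 0.03 N and linear speed of roller_2 below 0.03 m/s and contact force between roller_2 and the fingers below 0.2 N) or (x of roller_2 in the frame of tray between -0.04 and 0.04 m and y of roller_2 in the frame of tray between -0.04 and 0.04 m and z of roller_2 in the frame of tray between -0.002 and 0.03 m and linear speed of roller_2 below 0.03 m/s and contact force between roller_2 and the fingers below 0.2 N)) and (contact force between roller_1 and plate above 1 N and x of roller_1 in the frame of plate between -0.015 and 0.015 m)))), for 0.1 s.
7. the other is pressed on the far end (((((x of roller_1 in the frame of cradle_seat between -0.009 and 0.009 m and y of roller_1 in the frame of cradle_seat between -0.025 and 0.025 m and z of roller_1 in the frame of cradle_seat between -0.004 and 0.004 m and angle between roller_1's own z axis and vertical below 0.08 rad and contact force between roller_1 and feeler below 0.03 N and linear speed of roller_1 below 0.03 m/s and contact force between roller_1 and the fingers below 0.2 N) or (x of roller_1 in the frame of tray between -0.04 and 0.04 m and y of roller_1 in the frame of tray between -0.04 and 0.04 m and z of roller_1 in the frame of tray between -0.002 and 0.03 m and linear speed of roller_1 below 0.03 m/s and contact force between roller_1 and the fingers below 0.2 N)) and (contact force between roller_2 and plate above 1 N and x of roller_2 in the frame of plate above 0.052 m)) or (((x of roller_2 in the frame of cradle_seat between -0.009 and 0.009 m and y of roller_2 in the frame of cradle_seat between -0.025 and 0.025 m and z of roller_2 in the frame of cradle_seat between -0.004 and 0.004 m and angle between roller_2's own z axis and vertical below 0.08 rad and contact force between roller_2 and feeler below 0.03 N and linear speed of roller_2 below 0.03 m/s and contact force between roller_2 and the fingers below 0.2 N) or (x of roller_2 in the frame of tray between -0.04 and 0.04 m and y of roller_2 in the frame of tray between -0.04 and 0.04 m and z of roller_2 in the frame of tray between -0.002 and 0.03 m and linear speed of roller_2 below 0.03 m/s and contact force between roller_2 and the fingers below 0.2 N)) and (contact force between roller_1 and plate above 1 N and x of roller_1 in the frame of plate above 0.052 m)))), for 0.1 s.
At the end, for the whole second after the job is handed in: One roller, the true one, let go and at rest on the cradle rails (within 9 mm across, 25 mm along, 4 mm in height of the seat point, tilt under 0.08 rad) without touching the brass strip; the other let go and at rest in the tray (within 40 mm of its middle along both axes, at most 30 mm up) ((((x of roller_1 in the frame of cradle_seat between -0.009 and 0.009 m and y of roller_1 in the frame of cradle_seat between -0.025 and 0.025 m and z of roller_1 in the frame of cradle_seat between -0.004 and 0.004 m and angle between roller_1's own z axis and vertical below 0.08 rad and contact force between roller_1 and feeler below 0.03 N and linear speed of roller_1 below 0.03 m/s and contact force between roller_1 and the fingers below 0.2 N) and (x of roller_2 in the frame of tray between -0.04 and 0.04 m and y of roller_2 in the frame of tray between -0.04 and 0.04 m and z of roller_2 in the frame of tray between -0.002 and 0.03 m and linear speed of roller_2 below 0.03 m/s and contact force between roller_2 and the fingers below 0.2 N)) or ((x of roller_2 in the frame of cradle_seat between -0.009 and 0.009 m and y of roller_2 in the frame of cradle_seat between -0.025 and 0.025 m and z of roller_2 in the frame of cradle_seat between -0.004 and 0.004 m and angle between roller_2's own z axis and vertical below 0.08 rad and contact force between roller_2 and feeler below 0.03 N and linear speed of roller_2 below 0.03 m/s and contact force between roller_2 and the fingers below 0.2 N) and (x of roller_1 in the frame of tray between -0.04 and 0.04 m and y of roller_1 in the frame of tray between -0.04 and 0.04 m and z of roller_1 in the frame of tray between -0.002 and 0.03 m and linear speed of roller_1 below 0.03 m/s and contact force between roller_1 and the fingers below 0.2 N)))).
It fails at once if a roller is pressed on the plate with more than 20 N (contact force between any of roller_1, roller_2 and plate above 20 N).
It fails at once if a bystander is moved more than 20 mm (distance of any of lamp_holder, dial_indicator, glass_sample, lens_spacer from where it was at the start of the episode above 0.02 m).
It also fails if it takes over 72 s, if anything falls off the work surface, if the arm or the gripper's body presses on something with over 40 N, if the wrist force passes 120 N, or if a joint passes its speed limit or range.

## Working session

There is one attempt and no reset: what is moved stays moved. The work goes in short steps, Python scripts to look and compute and a shell command to move; the robot and the scene stay as the last step left them, time stands still between calls to the robot, and variables do not carry over. Pictures are saved under pics/ and viewed, and the job is handed in when it is done.

```bash
ls; mkdir -p pics
python3 - <<'E'
from workcell import *
import cv2
s=read_state(); print({k:(v if not hasattr(v,'tolist') else v.tolist()) for k,v in s.items()})
for n in ("scene","top"):
    c=capture(n); cv2.imwrite(f"pics/{n}0.png",c["color"]); print(n,c["fx"],c["fy"],c["cx"],c["cy"]); print(c["world_from_camera"])
E
```

```text
pics
{'clock': 0.0, 'qpos': [1.0256898516924007, 0.2635302496491395, -0.0489326347659387, 1.2593884447548418, 1.7770751590315047e-05, 1.415489028985129], 'joint_velocities': [-0.001238116530495603, 0.00037963256559316527, 0.0015529521994830113, -0.00041234685410523983, 3.5618798208848746e-05, -0.0002264991289522295], 'joint_torque': [-0.0021528045181185007, -63.76126527786255, 38.456164598464966, 0.013831946707796305, -0.0001687377925918554, -1.1748039128178789e-05], 'tcp_pos': [0.1993649762349447, 0.4853848887047402, 0.2308228744152701], 'eef_rot': [-0.00018932755266712106, 0.1936680033071587, 0.9810669835228334, -0.0004924342643209746], 'contact_force': [-0.6650165569717367, 0.3901230151953703, 0.4016051205212601], 'ft_torque': [0.006888502325407006, -0.0299891078465951, 0.011825802984600061], 'gripper_width': 0.08538592522292705}
scene 483.19795639402656 483.19795639402656 279.60394728239606 211.80847293587354
[[-0.33154829  0.71926579 -0.61051819  1.16400674]
 [ 0.94341367  0.25743328 -0.20904249  0.23422825]
 [ 0.00681059 -0.64527888 -0.76391674  0.86179232]
 [ 0.          0.          0.          1.        ]]
top 380.6277631587692 380.6277631587692 281.247404202564 214.0506351145147
[[ 0.01918752 -0.99726359  0.07139449  0.49523734]
 [-0.99961732 -0.01771157  0.02124907  0.0208106 ]
 [-0.01992642 -0.07177489 -0.99722179  0.78728697]
 [ 0.          0.          0.          1.        ]]
```

View pics/scene0.png

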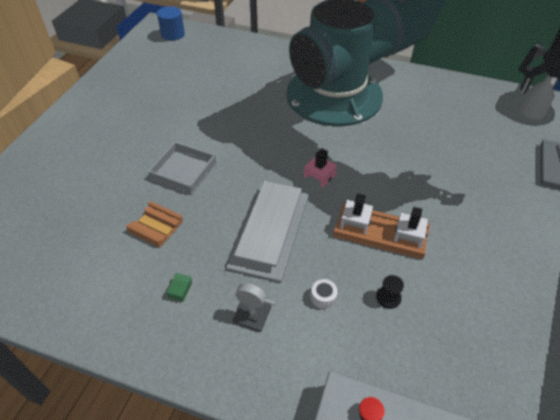

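View pics/top0.png

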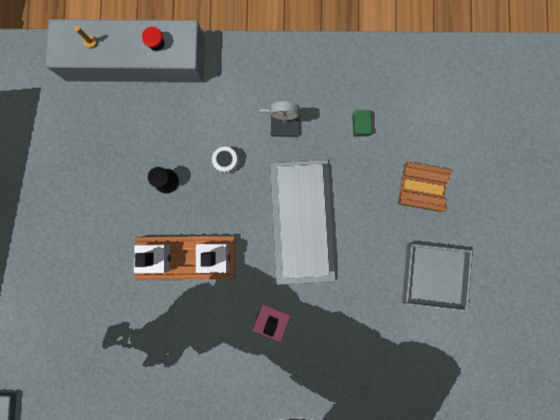

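The top view shows the stand at about (185,258) with two white forks, stems at (145,259) and (210,258). The plate is at (303,222), the cradle at (425,187), the tray at (438,276) and the pink decoy at (271,323). In the scene view the two forks are at (358,215) and (412,228), with the decoy at (320,168).

```bash
cat > h.py <<'E'
import numpy as np, cv2
from workcell import *
def cloud(c):
    z=c["z_map"].astype(float); v,u=np.indices(z.shape)
    P=np.stack([(u-c["cx"])/c["fx"]*z,(v-c["cy"])/c["fy"]*z,z],-1)
    T=np.array(c["world_from_camera"]); return P@T[:3,:3].T+T[:3,3]
def at_height(c,u,v,h):
    T=np.array(c["world_from_camera"]); d=T[:3,:3]@np.array([(u-c["cx"])/c["fx"],(v-c["cy"])/c["fy"],1.]); o=T[:3,3]
    return o+d*(h-o[2])/d[2]
E
python3 - <<'E'
from h import *
for cam in ("top","scene"):
    c=capture(cam); P=cloud(c); ok=c["z_map"]>0
    print(cam)
    for n in ["roller_1","roller_1_stem","stand","plate","cradle_seat","feeler","tray","lamp_holder","dial_indicator","glass_sample","lens_spacer"]:
        hs={"roller_1":.016,"roller_1_stem":.078,"stand":0,"plate":.03,"cradle_seat":.016}.get(n,0)
        for l in landmark_of(cam,n)[:4]:
            u,v=l["location"][0]*560,l["location"][1]*420
            p=at_height(c,u,v,hs); d=P[min(int(v),419),min(int(u),559)]
            print(n,round(l["confidence"],2),(round(u,1),round(v,1)),"ray",p.round(4),"depth",d.round(4))
        if cam=="top" and n not in("roller_1_stem","cradle_seat"):
          for t in trace(cam,n)[:3]:
            m=t["pixels"]&ok; Q=P[m]
            if len(Q)<5: continue
            r=cv2.minAreaRect((Q[:,:2]*1000).astype(np.float32))
            print("   trace",n,round(t["confidence"],2),m.sum(),"rect c",np.round(r[0],1),"size",np.round(r[1],1),"ang",round(r[2],1),"z",np.percentile(Q[:,2]*1000,[2,50,98]).round(1))
print(read_state()["clock"])
E
```

```text
top
roller_1 0.74 (274.3, 316.8) ray [0.3448 0.0472 0.016 ] depth [0.3508 0.047  0.0389]
roller_1 0.68 (214.8, 259.8) ray [0.4553 0.1698 0.016 ] depth [0.4596 0.1609 0.0703]
roller_1 0.55 (151.0, 255.3) ray [0.4618 0.3001 0.016 ] depth [0.4649 0.281  0.074 ]
roller_1 0.35 (421.5, 190.7) ray [ 0.603 -0.246  0.016] depth [ 0.6054 -0.2476  0.0084]
   trace roller_1 0.69 938 rect c [457.9 169.6] size [62.1 57.7] ang 88.4 z [22.7 52.9 98.9]
   trace roller_1 0.68 975 rect c [456.  299.8] size [54. 83.] ang 1.3 z [25.4 53.1 99. ]
   trace roller_1 0.63 882 rect c [337.5  51.2] size [64.2 53.9] ang 70.4 z [19.4 42.  88. ]
roller_1_stem 0.85 (144.7, 257.6) ray [0.46   0.2893 0.078 ] depth [0.4621 0.2827 0.0988]
   trace stand 0.88 2428 rect c [457.  231.1] size [ 90.6 201.2] ang 1.3 z [ 0.3 15.5 24.7]
plate 0.83 (307.3, 223.5) ray [ 0.5316 -0.0153  0.03  ] depth [ 0.5319 -0.014   0.0423]
   trace plate 0.77 5084 rect c [538.4  -7.9] size [229.   94.5] ang 4.1 z [38.  40.7 43.3]
   trace plate 0.67 622 rect c [617.1 276.5] size [46.9 52.7] ang 75.1 z [-0.8 53.2 57.1]
cradle_seat 0.88 (423.9, 
[... 2279 characters left out ...]
23.7) ray [ 0.6038 -0.2553  0.    ] depth [ 0.6102 -0.2492  0.0126]
tray 0.69 (182.8, 170.6) ray [ 0.4294 -0.2754  0.    ] depth [ 0.4327 -0.275   0.0054]
lamp_holder 0.95 (391.7, 300.7) ray [0.6211 0.2902 0.    ] depth [0.6326 0.2872 0.0201]
dial_indicator 0.91 (250.7, 314.4) ray [0.7453 0.0327 0.    ] depth [0.7523 0.0346 0.0152]
dial_indicator 0.5 (415.7, 218.4) ray [0.388  0.3015 0.    ] depth [0.4698 0.2928 0.0916]
glass_sample 0.72 (185.6, 290.3) ray [ 0.7389 -0.1132  0.    ] depth [ 0.7497 -0.1057  0.0222]
glass_sample 0.46 (249.8, 315.0) ray [0.7471 0.0315 0.    ] depth [0.7549 0.0335 0.0151]
lens_spacer 0.67 (324.6, 297.0) ray [0.6584 0.1597 0.    ] depth [0.6753 0.1608 0.0318]
1.75
```

Run:
```python
from h import *
c=capture("top"); s=capture("scene")
np.savez("top.npz",P=cloud(c),ok=c["z_map"]>0,col=c["color"]); np.savez("scene.npz",P=cloud(s),ok=s["z_map"]>0,col=s["color"])
for nm,cc in (("top",c),("scene",s)):
    P=cloud(cc); ok=cc["z_map"]>0; col=cc["color"].astype(int)
    def rep(name,x0,x1,y0,y1,z0,z1,extra=None):
        m=ok&(P[...,0]>x0)&(P[...,0]<x1)&(P[...,1]>y0)&(P[...,1]<y1)&(P[...,2]>z0)&(P[...,2]<z1)
        if extra is not None: m&=extra
        Q=P[m]
        if len(Q)<8: print(name,len(Q)); return
        r=cv2.minAreaRect((Q[:,:2]*1000).astype(np.float32))
        print(nm,name,len(Q),"c",np.round(r[0],1),"size",np.round(r[1],1),"ang",round(r[2],1),"mean",(Q.mean(0)*1000).round(1),"zmed",(np.median(Q[:,2])*1000).round(1))
    rep("stemL",.42,.5,.23,.36,.094,.104)
    rep("stemR",.42,.5,.11,.23,.094,.104)
    rep("forkL",.41,.5,.235,.34,.048,.06)
    rep("forkR",.41,.5,.12,.22,.048,.06)
    rep("stand",.39,.52,.11,.36,.013,.026)
    rep("plate",.38,.68,-.08,.06,.036,.047)
    rep("platebase",.38,.68,-.08,.06,.008,.030)
    rep("cradle",.54,.68,-.33,-.18,.012,.030)
    rep("feeler",.54,.68,-.33,-.18,.005,.0115)
    rep("tray",.35,.5,-.36,-.2,.022,.034)
    rep("floor0",.35,.7,-.17,-.08,-.02,.02)
```

```text
top stemL 168 c [456.4 290.1] size [25.4 20.9] ang 1.0 mean [456.6 290.   97.3] zmed 97.3
top stemR 153 c [459.7 170.2] size [23.8 18.7] ang 2.0 mean [459.8 170.1  97.6] zmed 97.6
top forkL 596 c [456.2 290.3] size [54.3 59.2] ang 0.7 mean [457.2 284.7  52.7] zmed 52.6
top forkR 639 c [459.5 170.7] size [52.  58.5] ang 1.1 mean [460.  168.8  52.7] zmed 52.7
top stand 1795 c [458.  230.3] size [ 84.4 199.6] ang 1.1 mean [458.8 226.1  18.8] zmed 20.1
top plate 5104 c [536.7  -5.8] size [220.3  90.1] ang 4.1 mean [535.4  -5.8  40.7] zmed 40.7
top platebase 1947 c [536.6  -5.7] size [250. 120.] ang 4.2 mean [529.7  -3.9  10.6] zmed 10.6
top cradle 1184 c [ 611.2 -253.4] size [90.4 86.5] ang 80.5 mean [ 611.7 -253.2   17.3] zmed 15.8
top feeler 480 c [ 610.1 -252.4] size [89.1 84.5] ang 80.1 mean [ 610.6 -251.     8. ] zmed 8.1
top tray 636 c [ 429.9 -274.5] size [121.  120.2] ang 84.5 mean [ 428.5 -276.5   27.3] zmed 27.7
top floor0 7377 c [ 525. -125.] size [350.  90.] ang 0.0 mean [ 522.3 -124.9   -1.4] zmed -1.4
scene stemL 108 c [458.2 292.3] size [28.4 19.7] ang 0.5 mean [460.  292.
[... 282 characters left out ...]
1] zmed 55.2
scene stand 1360 c [459.4 232.6] size [ 90.6 200.3] ang 1.4 mean [474.1 234.7  20. ] zmed 19.3
scene plate 3310 c [537.6  -4. ] size [223.5  91.1] ang 4.0 mean [547.2  -2.4  43.2] zmed 43.3
scene platebase 1560 c [538.3  -4.1] size [252.3 121. ] ang 4.0 mean [582.1  12.8  13.1] zmed 13.2
scene cradle 941 c [ 612.6 -251.5] size [91.4 88.1] ang 81.2 mean [ 613.6 -249.3   19.2] zmed 18.3
scene feeler 413 c [ 609.1 -248.5] size [135.7 138.2] ang 89.2 mean [ 615.6 -246.6    8.5] zmed 9.0
scene tray 542 c [ 430.9 -272.9] size [124.  123.5] ang 84.8 mean [ 434.6 -272.1   28.2] zmed 28.4
scene floor0 4537 c [ 525.  -124.9] size [ 89.9 349.9] ang 90.0 mean [ 541.8 -124.6    1.4] zmed 1.5
```

Run:
```python
import numpy as np, cv2
d=np.load("top.npz"); col=d["col"]
a=cv2.resize(col[225:295,120:250],None,fx=6,fy=6,interpolation=cv2.INTER_CUBIC)
cv2.imwrite("pics/stand_crop.png",a)
b=cv2.resize(col[140:320,255:485],None,fx=3.4,fy=3.3,interpolation=cv2.INTER_CUBIC)[:600,:800]
cv2.imwrite("pics/plate_crop.png",b)
```

```text
(no output)
```

View pics/stand_crop.png

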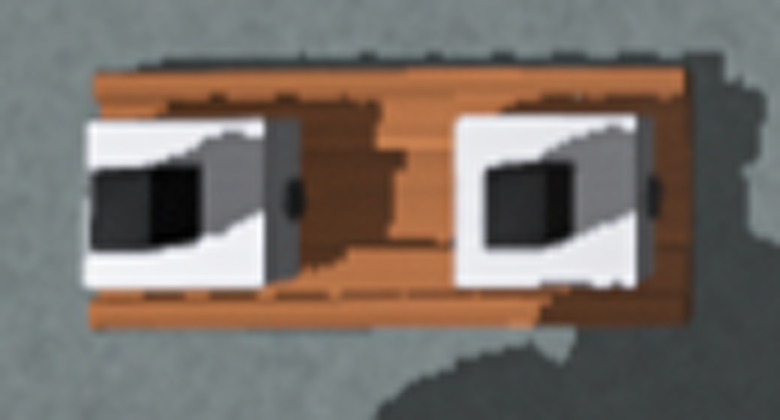

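View pics/plate_crop.png

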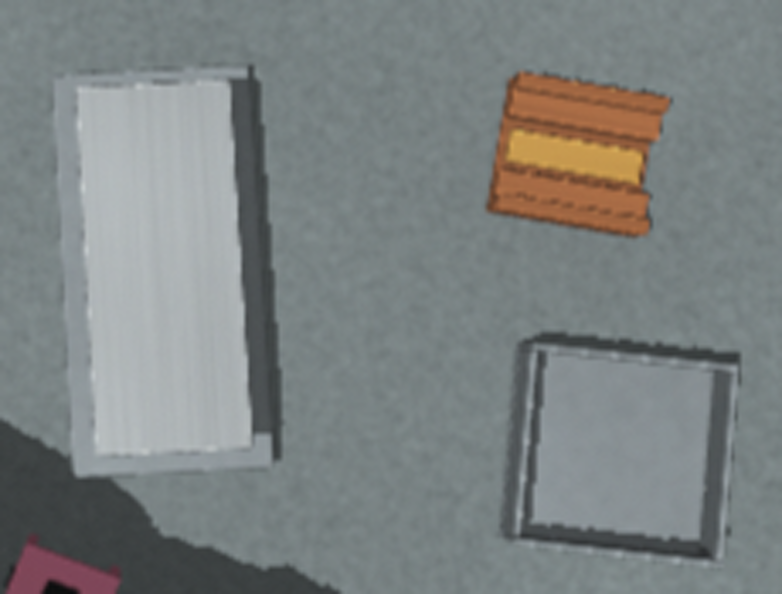

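Candidates for the rollers are the forks at (145,259) and (210,258) in the top view, both aluminium on the stand, and the pink fork at (271,323), which is the decoy. The crop confirms that both forks on the stand are aluminium with black stems. I'll take the right-hand one first, at about (460.4, 171.5) mm with yaw 1.3°.

```bash
python3 -m pendant '[[[26,-31,-5,0,0,2.4,85],[26,-31,-5,0,0,2.4,85],[26,-31,-5,0,0,2.4,85],[26,-31,-5,0,0,2.4,85],[26,-31,-5,0,0,2.4,85],[26,-31,-5,0,0,2.4,85],[26,-31,-5,0,0,2.4,85],[26,-31,-5,0,0,2.4,85],[26,-31,-5,0,0,2.4,85],[26,-31,-5,0,0,2,85],[0,0,0,0,0,0,85],[0,0,0,0,0,0,85]]]' 60
```

```text
clock: 3.05
tcp_pos: [0.4597, 0.1751, 0.1811]
eef_rot: [-0.0, -0.01, 1.0, 0.0]
contact_force: [-0.8, 0.4, -0.1]
gripper_width: 0.0848
```

```bash
python3 -m pendant '[[[0.7,-3.6,-10,0,0,0,85],[0,0,-15,0,0,0,85],[0,0,-20,0,0,0,85],[0,0,-20,0,0,0,85],[0,0,-20,0,0,0,85],[0,0,-20,0,0,0,85],[0,0,-10,0,0,0,85],[0,0,-5,0,0,0,85],[0,0,0,0,0,0,85],[0,0,0,0,0,0,85]]]' 60
python3 - <<'E'
from h import *
s=read_state(); print(s["tcp_pos"],s["eef_rot"])
for n in("scene","top"):
    c=capture(n); cv2.imwrite(f"pics/{n}1.png",c["color"])
a=cv2.imread("pics/scene1.png")[130:290,280:480]; cv2.imwrite("pics/s1c.png",cv2.resize(a,None,fx=3.7,fy=3.7,interpolation=cv2.INTER_CUBIC))
E
```

```text
clock: 4.05
tcp_pos: [0.4605, 0.1723, 0.0619]
eef_rot: [0.0, -0.011, 1.0, 0.0]
contact_force: [-0.5, -0.4, -0.9]
gripper_width: 0.085
[0.46049819 0.17225253 0.06188685] [ 4.41749322e-04 -1.11956073e-02  9.99937226e-01  8.17891565e-05]
```

View pics/s1c.png

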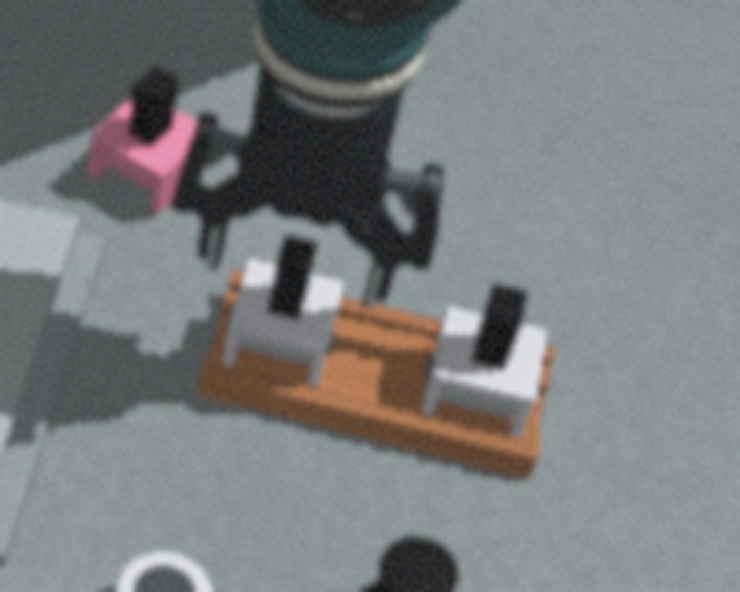

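In the crop the right-hand stem at (292,275) sits midway between the open finger tips at (212,240) and (378,285). I'll close on it.

```bash
python3 -m pendant '[[[0,0,0,0,0,0,60],[0,0,0,0,0,0,40],[0,0,0,0,0,0,25],[0,0,0,0,0,0,18],[0,0,0,0,0,0,15],[0,0,0,0,0,0,12],[0,0,0,0,0,0,12],[0,0,0,0,0,0,12],[0,0,0,0,0,0,12]]]' 60
```

```text
clock: 5.05
tcp_pos: [0.4603, 0.172, 0.0613]
eef_rot: [0.0, -0.011, 1.0, -0.0]
contact_force: [-1.4, 0.1, 4.0]
gripper_width: 0.0193
```

```bash
python3 -m pendant '[[[0,0,5,0,0,0,12],[0,0,15,0,0,0,12],[0,0,20,0,0,0,12],[0,0,20,0,0,0,12],[0,0,10,0,0,0,12],[0,0,0,0,0,0,12],[0,0,0,0,0,0,12],[0,0,0,0,0,0,12]]]' 60
python3 - <<'E'
from h import *
for i in range(2):
    c=capture("scene"); s=read_state(); print(s["contact_force"],s["gripper_width"])
cv2.imwrite("pics/s2c.png",cv2.resize(c["color"][110:270,280:480],None,fx=3.7,fy=3.7,interpolation=cv2.INTER_CUBIC))
E
```

```text
clock: 5.85
tcp_pos: [0.4597, 0.1719, 0.1303]
eef_rot: [-0.001, -0.011, 1.0, -0.0]
contact_force: [-0.3, 0.8, -3.8]
gripper_width: 0.0194
[-0.45815142  0.49180829 -3.36717243] 0.01971929757173706
[-0.34219514 -0.88283566 -4.46180976] 0.019738798326101592
```

View pics/s2c.png

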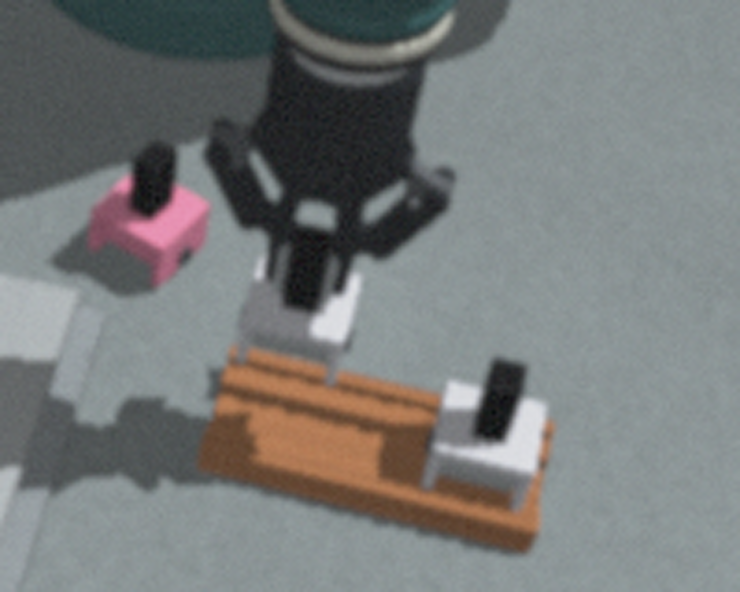

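The fork is lifted level, with about -3.9 N load baseline. Next is the plate's near end.

```bash
python3 -m pendant '[[[1.4,-10.4,0,0,0,0.3,12],[1.4,-19,0,0,0,0.3,12],[1.4,-19,0,0,0,0.3,12],[1.4,-19,0,0,0,0.3,12],[1.4,-19,0,0,0,0.3,12],[1.4,-19,0,0,0,0.3,12],[1.4,-19,0,0,0,0.3,12],[1.4,-19,0,0,0,0.3,12],[1.5,-19,0,0,0,0.3,12],[0,-15,-5,0,0,0.1,12],[0,-4,-15,0,0,0,12],[0,0,-10,0,0,0,12],[0,0,0,0,0,0,12],[0,0,0,0,0,0,12]]]' 60; python3 -c "
from workcell import *
s=read_state();print(s['tcp_pos'],s['eef_rot'],s['contact_force'])"
```

```text
clock: 7.35
tcp_pos: [0.4728, -0.0092, 0.1013]
eef_rot: [-0.0, -0.036, 0.999, 0.0]
contact_force: [0.3, -1.1, -4.1]
gripper_width: 0.0194
[ 0.47276016 -0.00920558  0.10133494] [-2.31726779e-04 -3.56685096e-02  9.99363648e-01  5.71813222e-05] [ 0.34237381 -1.09439955 -4.07755834]
```

```bash
python3 -m pendant '[[[0,0,-3,0,0,0,12],[0,0,-2,0,0,0,12],[0,0,-1,0,0,0,12],[0,0,-1,0,0,0,12],[0,0,0,0,0,0,12],[0,0,0,0,0,0,12]]]' 60;  python3 -m pendant '[[[0,0,-1,0,0,0,12],[0,0,0,0,0,0,12]]]';  python3 -m pendant '[[[0,0,-1,0,0,0,12],[0,0,0,0,0,0,12]]]'
```

```text
clock: 7.95
tcp_pos: [0.4729, -0.0094, 0.0943]
eef_rot: [0.0, -0.035, 0.999, 0.0]
contact_force: [0.4, 0.2, -3.8]
gripper_width: 0.0194
clock: 8.15
tcp_pos: [0.4729, -0.0094, 0.0932]
eef_rot: [-0.0, -0.035, 0.999, -0.0]
contact_force: [-0.5, 0.0, -4.2]
gripper_width: 0.0193
clock: 8.35
tcp_pos: [0.4729, -0.0094, 0.0922]
eef_rot: [-0.0, -0.035, 0.999, -0.0]
contact_force: [0.5, 0.3, -2.8]
gripper_width: 0.0194
```

```bash
python3 -m pendant '[[[0,0,-1,0,0,0,12],[0,0,-1,0,0,0,12],[0,0,0,0,0,0,12]]]';  python3 -m pendant '[[[0,0,-1,0,0,0,12],[0,0,0,0,0,0,12]]]';python3 -m pendant '[[[0,0,0,0,0,0,12],[0,0,0,0,0,0,12]]]'
```

```text
clock: 8.65
tcp_pos: [0.473, -0.0094, 0.0903]
eef_rot: [0.0, -0.035, 0.999, -0.0]
contact_force: [0.1, 1.1, -0.5]
gripper_width: 0.0196
clock: 8.85
tcp_pos: [0.473, -0.0094, 0.0893]
eef_rot: [0.0, -0.035, 0.999, -0.0]
contact_force: [0.5, 0.6, 0.5]
gripper_width: 0.0192
clock: 9.05
tcp_pos: [0.473, -0.0094, 0.0894]
eef_rot: [0.0, -0.035, 0.999, -0.0]
contact_force: [0.1, 0.8, 0.9]
gripper_width: 0.0193
```

```bash
python3 -m pendant '[[[0,0,-1,0,0,0,12],[2,0.14,0,0,0,0,12],[2,0.14,0,0,0,0,12],[2,0.14,0,0,0,0,12],[2,0.14,0,0,0,0,12],[0,0,0,0,0,0,12]]]';  python3 -m pendant '[[[2,0.14,0,0,0,0,12],[2,0.14,0,0,0,0,12],[2,0.14,0,0,0,0,12],[2,0.14,0,0,0,0,12]]]';python3 -m pendant '[[[0,0,0,0,0,0,12]]]'
```

```text
clock: 9.65
tcp_pos: [0.4813, -0.0088, 0.0883]
eef_rot: [0.0, -0.036, 0.999, 0.0]
contact_force: [0.0, 0.2, 2.5]
gripper_width: 0.0191
clock: 10.05
tcp_pos: [0.4891, -0.0082, 0.0883]
eef_rot: [0.0, -0.035, 0.999, 0.0]
contact_force: [-0.1, 0.9, 2.2]
gripper_width: 0.0197
clock: 10.15
tcp_pos: [0.4892, -0.0082, 0.0883]
eef_rot: [0.0, -0.036, 0.999, 0.0]
contact_force: [0.4, 0.1, 2.0]
gripper_width: 0.0193
```

```bash
python3 -m pendant '[[[2,0.14,0,0,0,0,12],[2,0.14,0,0,0,0,12],[2,0.14,0,0,0,0,12],[2,0.14,0,0,0,0,12],[2,0.14,0,0,0,0,12],[0,0,0,0,0,0,12]]]';  python3 -m pendant '[[[2,0.14,0,0,0,0,12],[2,0.14,0,0,0,0,12],[2,0.14,0,0,0,0,12],[2,0.14,0,0,0,0,12],[2,0.14,0,0,0,0,12],[0,0,0,0,0,0,12]]]'
```

```text
clock: 10.75
tcp_pos: [0.4993, -0.0075, 0.0883]
eef_rot: [0.0, -0.036, 0.999, 0.0]
contact_force: [0.5, 0.6, 1.8]
gripper_width: 0.0194
clock: 11.35
tcp_pos: [0.5092, -0.0068, 0.0883]
eef_rot: [0.0, -0.036, 0.999, 0.0]
contact_force: [1.2, 0.9, 2.6]
gripper_width: 0.0191
```

The force has held at about 6 N at constant height over 36 mm, so this one looks true. I'll go on.

```bash
python3 -m pendant '[[[3,0.21,0,0,0,0,12],[3,0.21,0,0,0,0,12],[3,0.21,0,0,0,0,12],[3,0.21,0,0,0,0,12],[3,0.21,0,0,0,0,12],[3,0.21,0,0,0,0,12],[0,0,0,0,0,0,12]]]';  python3 -m pendant '[[[3,0.21,0,0,0,0,12],[3,0.21,0,0,0,0,12],[3,0.21,0,0,0,0,12],[3,0.21,0,0,0,0,12],[3,0.21,0,0,0,0,12],[3,0.21,0,0,0,0,12],[0,0,0,0,0,0,12]]]';python3 -m pendant '[[[3,0.21,0,0,0,0,12],[3,0.21,0,0,0,0,12],[3,0.21,0,0,0,0,12],[3,0.21,0,0,0,0,12],[3,0.21,0,0,0,0,12],[3,0.21,0,0,0,0,12],[0,0,0,0,0,0,12]]]'; python3 -m pendant '[[[3,0.21,0,0,0,0,12],[3,0.21,0,0,0,0,12],[3,0.21,0,0,0,0,12],[3,0.21,0,0,0,0,12],[3,0.21,0,0,0,0,12],[3,0.21,0,0,0,0,12],[0,0,0,0,0,0,12]]]'; python3 -m pendant '[[[3,0.21,0,0,0,0,12],[3,0.21,0,0,0,0,12],[3,0.21,0,0,0,0,12],[3,0.21,0,0,0,0,12],[3,0.21,0,0,0,0,12],[3,0.21,0,0,0,0,12],[3,0.21,0,0,0,0,12],[0,0,0,0,0,0,12],[0,0,0,0,0,0,12]]]'
```

```text
clock: 12.05
tcp_pos: [0.5274, -0.0056, 0.0883]
eef_rot: [0.0, -0.036, 0.999, 0.0]
contact_force: [0.3, 1.3, 2.9]
gripper_width: 0.0197
clock: 12.75
tcp_pos: [0.5454, -0.0043, 0.0883]
eef_rot: [0.0, -0.036, 0.999, 0.0]
contact_force: [0.1, 2.4, 2.3]
gripper_width: 0.0196
clock: 13.45
tcp_pos: [0.5634, -0.003, 0.0883]
eef_rot: [0.0, -0.036, 0.999, 0.0]
contact_force: [0.1, 2.0, 2.4]
gripper_width: 0.0192
clock: 14.15
tcp_pos: [0.5814, -0.0018, 0.0883]
eef_rot: [0.0, -0.036, 0.999, 0.0]
contact_force: [-0.1, 1.7, 3.0]
gripper_width: 0.0195
clock: 15.05
tcp_pos: [0.602, -0.0003, 0.0882]
eef_rot: [0.0, -0.036, 0.999, 0.0]
contact_force: [0.2, 2.2, 2.3]
gripper_width: 0.0194
```

All of the roll was constant at about 6 N, so this roller is true and goes to the cradle.

```bash
python3 -m pendant '[[[0,0,8,0,0,0,12],[0,0,15,0,0,0,12],[0,0,12,0,0,0,12],[0.5,-10,0,0,0,-0.9,12],[1,-23,0,0,0,-1.3,12],[1,-23,0,0,0,-1.3,12],[1,-23,0,0,0,-1.3,12],[1,-23,0,0,0,-1.3,12],[1,-23,0,0,0,-1.3,12],[1,-23,0,0,0,-1.3,12],[1,-23,0,0,0,-1.3,12],[1,-23,0,0,0,-1.3,12],[1,-23,0,0,0,-1.3,12],[0.4,-23,0,0,0,-0.6,12],[0,-12,-10,0,0,0,12],[0,0,-10,0,0,0,12],[0,0,-4,0,0,0,12],[0,0,0,0,0,0,12],[0,0,0,0,0,0,12]]]'
python3 - <<'E'
from h import *
s=read_state(); print(s["tcp_pos"],s["eef_rot"])
c=capture("scene");cv2.imwrite("pics/s3.png",cv2.resize(c["color"][130:280,90:290],None,fx=3.9,fy=3.9,interpolation=cv2.INTER_CUBIC))
c=capture("top");cv2.imwrite("pics/t3.png",cv2.resize(c["color"][130:280,340:540],None,fx=3.9,fy=3.9,interpolation=cv2.INTER_CUBIC))
E
```

```text
clock: 16.95
tcp_pos: [0.6118, -0.2515, 0.0993]
eef_rot: [-0.0, 0.079, 0.997, 0.0]
contact_force: [-0.9, 0.5, -4.0]
gripper_width: 0.0196
[ 0.61183267 -0.25150881  0.09934098] [-8.95163910e-05  7.91433161e-02  9.96863241e-01  7.49991598e-05]
```

View pics/s3.png

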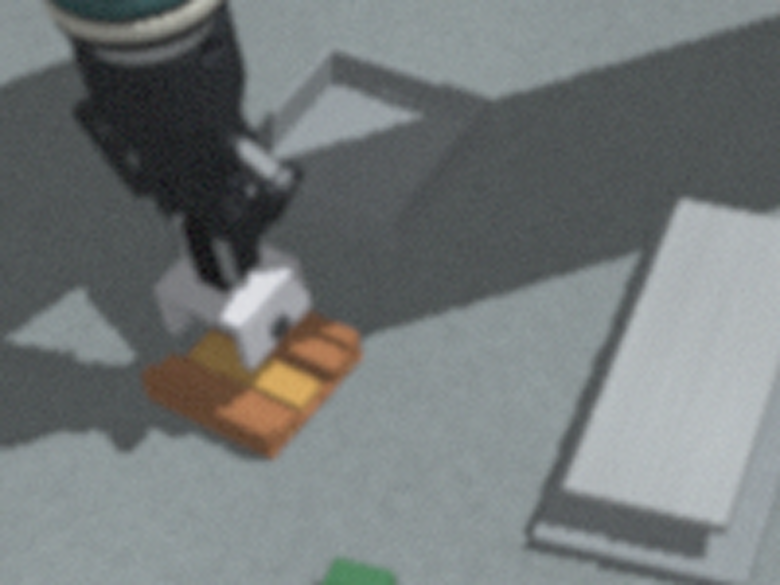

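View pics/t3.png

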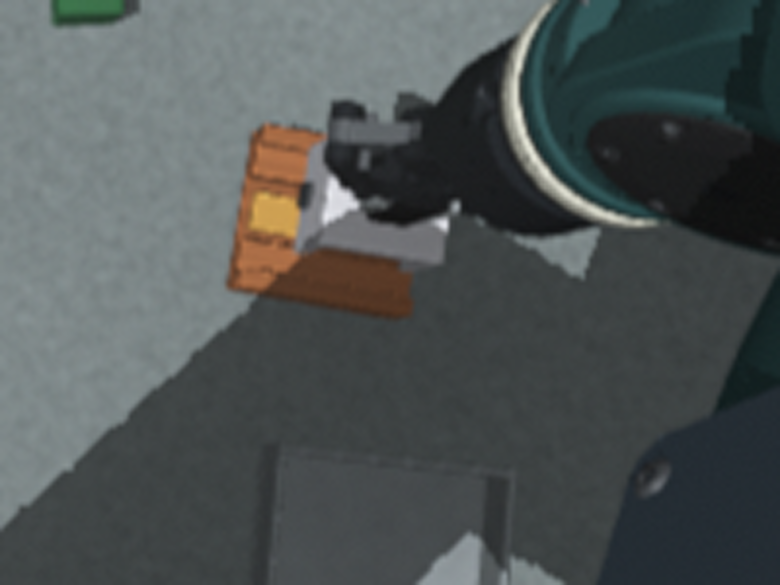

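Both crops show the fork over the middle of the cradle, parallel to its rails. I'll lower it.

```bash
python3 -m pendant '[[[0,-1,-8,0,0,0,12],[0,0,-10,0,0,0,12],[0,0,-8,0,0,0,12],[0,0,-5,0,0,0,12],[0,0,-3,0,0,0,12],[0,0,-2,0,0,0,12],[0,0,0,0,0,0,12]]]';  python3 -m pendant '[[[0,0,-1,0,0,0,12],[0,0,0,0,0,0,12]]]'; python3 -m pendant '[[[0,0,-0.7,0,0,0,12],[0,0,0,0,0,0,12]]]'
```

```text
clock: 17.75
tcp_pos: [0.6118, -0.2533, 0.0632]
eef_rot: [-0.0, 0.08, 0.997, 0.0]
contact_force: [-0.6, 0.4, -4.1]
gripper_width: 0.0195
clock: 17.95
tcp_pos: [0.6119, -0.2534, 0.0624]
eef_rot: [0.0, 0.08, 0.997, -0.0]
contact_force: [1.0, -0.1, -4.4]
gripper_width: 0.0193
clock: 18.15
tcp_pos: [0.6118, -0.2534, 0.0616]
eef_rot: [0.0, 0.08, 0.997, -0.0]
contact_force: [0.4, -0.4, -3.5]
gripper_width: 0.0192
```

```bash
python3 -m pendant '[[[0,0,-0.5,0,0,0,12],[0,0,0,0,0,0,12]]]';  python3 -m pendant '[[[0,0,-0.5,0,0,0,12],[0,0,0,0,0,0,12]]]'
```

```text
clock: 18.35
tcp_pos: [0.6119, -0.2533, 0.0614]
eef_rot: [0.0, 0.08, 0.997, -0.0]
contact_force: [-1.0, 1.6, 0.7]
gripper_width: 0.0194
clock: 18.55
tcp_pos: [0.612, -0.2533, 0.0614]
eef_rot: [0.0, 0.08, 0.997, -0.0]
contact_force: [-2.7, 2.5, 7.8]
gripper_width: 0.0195
```

It is seated, with contact at TCP z 61.4 mm, the same as on the stand. I'll release and rise.

```bash
python3 -m pendant '[[[0,0,0.4,0,0,0,12],[0,0,0,0,0,0,30],[0,0,0,0,0,0,55],[0,0,0,0,0,0,75],[0,0,0,0,0,0,75],[0,0,0,0,0,0,75],[0,0,10,0,0,0,75],[0,0,20,0,0,0,80],[0,0,25,0,0,0,85],[0,0,25,0,0,0,85],[0,30,20,0,0,0,85],[0,40,0,0,0,0,85],[0,0,0,0,0,0,85]]]'
python3 - <<'E'
from h import *
for n,sl,in (("scene",(slice(130,280),slice(90,290))),("top",(slice(130,280),slice(340,540)))):
    c=capture(n); cv2.imwrite(f"pics/{n}4.png",cv2.resize(c["color"][sl],None,fx=3.9,fy=3.9,interpolation=cv2.INTER_CUBIC))
    P=cloud(c); ok=c["z_map"]>0
    for nm,z0,z1 in(("stem",.094,.104),("fork",.048,.06)):
        m=ok&(abs(P[...,0]-.612)<.06)&(abs(P[...,1]+.253)<.06)&(P[...,2]>z0)&(P[...,2]<z1); Q=P[m]
        if len(Q)>8:
            r=cv2.minAreaRect((Q[:,:2]*1000).astype(np.float32)); print(n,nm,len(Q),np.round(r[0],1),np.round(r[1],1),round(r[2],1),np.median(Q[:,2]))
E
```

```text
clock: 19.85
tcp_pos: [0.612, -0.1798, 0.1628]
eef_rot: [0.001, 0.078, 0.997, 0.0]
contact_force: [-0.0, -0.9, 0.5]
gripper_width: 0.0851
scene stem 104 [ 612.9 -251.9] [20.1 27. ] 86.0 0.0997506070183628
scene fork 388 [ 612.7 -251.7] [58.8 57. ] 81.1 0.055051059026035465
top stem 52 [ 602.3 -253. ] [19.7  8.3] 77.7 0.09754178202370001
top fork 451 [ 607.  -253.5] [58.1 45.5] 81.2 0.05260869853741634
```

View pics/scene4.png

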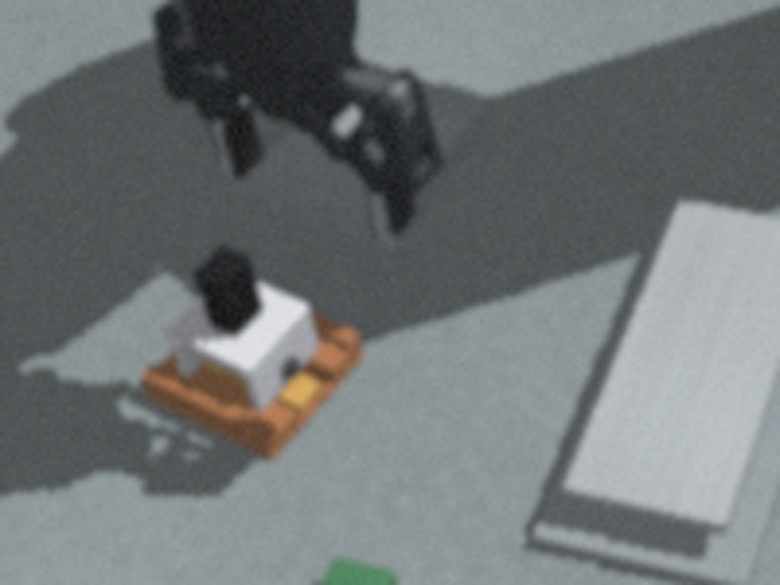

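The fork is seated at (612.7,-251.7), against a cradle centre of (612.6,-251.5) in the same camera. It stands level and clear of the fingers. Now the other roller at (457.2, 291.3).

```bash
python3 -m pendant '[[[-5,15,0,0,0,0.5,85],[-10,30,0,0,0,0.7,85],[-10,30,0,0,0,0.7,85],[-10,30,0,0,0,0.7,85],[-10,30,0,0,0,0.7,85],[-10,30,0,0,0,0.7,85],[-10,30,0,0,0,0.7,85],[-10,30,0,0,0,0.7,85],[-10,30,0,0,0,0.7,85],[-10,30,0,0,0,0.7,85],[-10,30,0,0,0,0.7,85],[-10,30,0,0,0,0.7,85],[-10,30,0,0,0,0.7,85],[-10,30,0,0,0,0.7,85],[-10,30,0,0,0,0.7,85],[-10,30,0,0,0,0.7,85],[-5,15,0,0,0,0,85],[0,-9,0,0,0,0,85],[0,0,0,0,0,0,85],[0,0,0,0,0,0,85]]]'; python3 -c "
from workcell import *
s=read_state();print(s['tcp_pos'],s['eef_rot'],s['contact_force'])"
```

```text
clock: 21.95
tcp_pos: [0.4521, 0.2867, 0.161]
eef_rot: [-0.0, -0.016, 1.0, -0.0]
contact_force: [1.1, -0.1, -0.6]
gripper_width: 0.0852
[0.45210727 0.28674563 0.16100205] [-1.87999562e-05 -1.55361332e-02  9.99879304e-01 -7.64685423e-05] [ 1.10004304 -0.12994747 -0.57399607]
```

```bash
python3 -m pendant '[[[5.1,4.6,-5,0,0,-0.5,85],[0,0,-15,0,0,0,85],[0,0,-20,0,0,0,85],[0,0,-20,0,0,0,85],[0,0,-20,0,0,0,85],[0,0,-12,0,0,0,85],[0,0,-5,0,0,0,85],[0,0,-2.5,0,0,0,85],[0,0,0,0,0,0,85],[0,0,0,0,0,0,85]]]'
python3 - <<'E'
from h import *
s=read_state(); print(s["tcp_pos"],s["eef_rot"])
c=capture("scene"); cv2.imwrite("pics/s5c.png",cv2.resize(c["color"][130:290,320:520],None,fx=3.7,fy=3.7,interpolation=cv2.INTER_CUBIC))
E
```

```text
clock: 22.95
tcp_pos: [0.4574, 0.2924, 0.062]
eef_rot: [0.0, -0.012, 1.0, 0.0]
contact_force: [0.7, 0.3, -0.3]
gripper_width: 0.085
[0.45735485 0.29237517 0.06201551] [ 4.24030273e-04 -1.18082009e-02  9.99930171e-01  1.99488165e-04]
```

View pics/s5c.png

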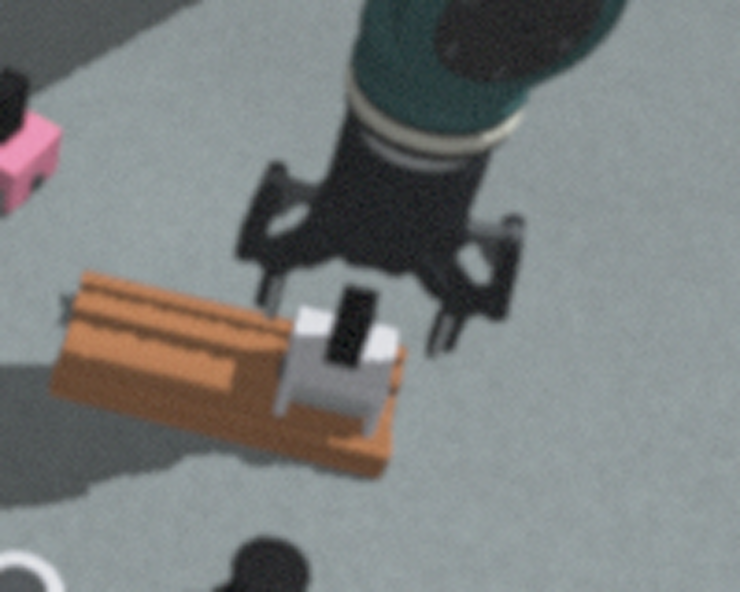

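The stem at (350,325) lies midway between the finger tips at (268,300) and (440,345). I'll close and lift.

```bash
python3 -m pendant '[[[0,0,0,0,0,0,60],[0,0,0,0,0,0,40],[0,0,0,0,0,0,25],[0,0,0,0,0,0,18],[0,0,0,0,0,0,15],[0,0,0,0,0,0,12],[0,0,0,0,0,0,12],[0,0,0,0,0,0,12],[0,0,0,0,0,0,12]]]' 60;  python3 -m pendant '[[[0,0,5,0,0,0,12],[0,0,15,0,0,0,12],[0,0,20,0,0,0,12],[0,0,20,0,0,0,12],[0,0,10,0,0,0,12],[0,0,0,0,0,0,12],[0,0,0,0,0,0,12],[0,0,0,0,0,0,12]]]'
```

```text
clock: 23.9
tcp_pos: [0.457, 0.2923, 0.0616]
eef_rot: [0.0, -0.012, 1.0, 0.0]
contact_force: [-1.2, 0.3, 4.9]
gripper_width: 0.0196
clock: 24.7
tcp_pos: [0.4564, 0.292, 0.1305]
eef_rot: [-0.001, -0.012, 1.0, -0.0]
contact_force: [0.0, -0.2, -3.3]
gripper_width: 0.0196
```

```bash
python3 -m pendant '[[[1,-10,0,0,0,0.1,12],[1,-20,0,0,0,0.2,12],[1,-20,0,0,0,0.2,12],[1,-20,0,0,0,0.2,12],[1,-20,0,0,0,0.2,12],[1,-20,0,0,0,0.2,12],[1,-20,0,0,0,0.2,12],[1,-20,0,0,0,0.2,12],[1,-20,0,0,0,0.2,12],[1,-20,0,0,0,0.2,12],[1,-20,0,0,0,0.2,12],[1,-20,0,0,0,0.2,12],[1,-20,0,0,0,0.2,12],[1,-20,0,0,0,0.2,12],[1,-20,0,0,0,0.1,12],[1,-11.5,-5,0,0,0,12],[0,0,-12,0,0,0,12],[0,0,-10,0,0,0,12],[0,0,0,0,0,0,12],[0,0,0,0,0,0,12]]]'; python3 -c "
from workcell import *
s=read_state();print(s['tcp_pos'],s['eef_rot'],s['contact_force'])"
```

```text
clock: 26.7
tcp_pos: [0.4726, -0.009, 0.1043]
eef_rot: [-0.0, -0.037, 0.999, 0.0]
contact_force: [0.3, -0.1, -2.9]
gripper_width: 0.0191
[ 0.47263747 -0.00898478  0.10429734] [-3.73780819e-04 -3.65614202e-02  9.99331332e-01  1.06955015e-04] [ 0.32121403 -0.06867687 -2.94651011]
```

```bash
python3 -m pendant '[[[0,0,-3,0,0,0,12],[0,0,-2,0,0,0,12],[0,0,-1.5,0,0,0,12],[0,0,0,0,0,0,12],[0,0,0,0,0,0,12]]]';  python3 -m pendant '[[[0,0,-1,0,0,0,12],[0,0,0,0,0,0,12]]]';  python3 -m pendant '[[[0,0,-1,0,0,0,12],[0,0,0,0,0,0,12]]]'; python3 -m pendant '[[[0,0,-1,0,0,0,12],[0,0,0,0,0,0,12]]]'; python3 -m pendant '[[[0,0,-1,0,0,0,12],[0,0,0,0,0,0,12]]]'
```

```text
clock: 27.2
tcp_pos: [0.4729, -0.0092, 0.098]
eef_rot: [0.0, -0.036, 0.999, -0.0]
contact_force: [0.3, -0.3, -3.0]
gripper_width: 0.0195
clock: 27.4
tcp_pos: [0.4729, -0.0092, 0.0969]
eef_rot: [-0.0, -0.036, 0.999, 0.0]
contact_force: [-0.1, 0.2, -2.8]
gripper_width: 0.0195
clock: 27.6
tcp_pos: [0.4728, -0.0093, 0.0959]
eef_rot: [-0.0, -0.036, 0.999, 0.0]
contact_force: [-0.8, -0.2, -3.0]
gripper_width: 0.0193
clock: 27.8
tcp_pos: [0.4729, -0.0092, 0.0949]
eef_rot: [0.0, -0.036, 0.999, -0.0]
contact_force: [-0.9, 0.6, -2.7]
gripper_width: 0.0197
clock: 28.0
tcp_pos: [0.473, -0.0093, 0.094]
eef_rot: [0.0, -0.036, 0.999, -0.0]
contact_force: [-0.4, 0.1, -0.7]
gripper_width: 0.0193
```

Contact came about 2.5 mm higher than with the first roller, so this one rocks. I'll press to about 6 N and roll in small chunks, following the force.

```bash
python3 -m pendant '[[[0,0,-1,0,0,0,12],[0,0,-1,0,0,0,12],[0,0,-1,0,0,0,12],[0,0,0,0,0,0,12],[0,0,0,0,0,0,12]]]';  python3 -m pendant '[[[2,0.14,0,0,0,0,12],[2,0.14,0,0,0,0,12],[2,0.14,0,0,0,0,12],[0,0,0,0,0,0,12]]]'
```

```text
clock: 28.5
tcp_pos: [0.4731, -0.0093, 0.0911]
eef_rot: [0.0, -0.036, 0.999, -0.0]
contact_force: [-0.3, 0.1, 3.7]
gripper_width: 0.0196
clock: 28.9
tcp_pos: [0.4793, -0.0088, 0.091]
eef_rot: [0.0, -0.036, 0.999, 0.0]
contact_force: [0.3, 2.0, 3.9]
gripper_width: 0.0193
```

```bash
python3 -m pendant '[[[2,0.14,0,0,0,0,12],[2,0.14,0,0,0,0,12],[2,0.14,0,0,0,0,12],[0,0,0,0,0,0,12]]]';  python3 -m pendant '[[[2,0.14,0,0,0,0,12],[2,0.14,0,0,0,0,12],[0,0,0,0,0,0,12]]]'
```

```text
clock: 29.3
tcp_pos: [0.4852, -0.0084, 0.0909]
eef_rot: [0.0, -0.036, 0.999, 0.0]
contact_force: [0.6, 1.6, 3.5]
gripper_width: 0.0193
clock: 29.6
tcp_pos: [0.4892, -0.0081, 0.0909]
eef_rot: [0.0, -0.036, 0.999, 0.0]
contact_force: [0.3, 0.4, 2.6]
gripper_width: 0.0193
```

```bash
python3 -m pendant '[[[2,0.14,-0.5,0,0,0,12],[2,0.14,-0.5,0,0,0,12],[2,0.14,-0.5,0,0,0,12],[0,0,0,0,0,0,12]]]';  python3 -m pendant '[[[2,0.14,-0.35,0,0,0,12],[2,0.14,-0.35,0,0,0,12],[2,0.14,-0.35,0,0,0,12],[0,0,0,0,0,0,12]]]'
```

```text
clock: 30.0
tcp_pos: [0.4953, -0.0077, 0.0894]
eef_rot: [0.0, -0.036, 0.999, 0.0]
contact_force: [1.3, 1.2, 4.1]
gripper_width: 0.0192
clock: 30.4
tcp_pos: [0.5012, -0.0072, 0.0884]
eef_rot: [0.0, -0.036, 0.999, 0.0]
contact_force: [1.1, 2.6, 3.4]
gripper_width: 0.0191
```

```bash
python3 -m pendant '[[[2,0.14,-0.38,0,0,0,12],[2,0.14,-0.38,0,0,0,12],[2,0.14,-0.38,0,0,0,12],[0,0,0,0,0,0,12]]]';  python3 -m pendant '[[[2,0.14,-0.34,0,0,0,12],[2,0.14,-0.34,0,0,0,12],[2,0.14,-0.34,0,0,0,12],[0,0,0,0,0,0,12]]]'; python3 -m pendant '[[[2,0.14,-0.25,0,0,0,12],[2,0.14,-0.25,0,0,0,12],[2,0.14,-0.25,0,0,0,12],[0,0,0,0,0,0,12]]]'
```

```text
clock: 30.8
tcp_pos: [0.5072, -0.0068, 0.0872]
eef_rot: [0.0, -0.036, 0.999, 0.0]
contact_force: [2.2, 2.2, 2.4]
gripper_width: 0.0193
clock: 31.2
tcp_pos: [0.5132, -0.0064, 0.0862]
eef_rot: [0.0, -0.036, 0.999, 0.0]
contact_force: [0.2, 2.4, 3.4]
gripper_width: 0.0196
clock: 31.6
tcp_pos: [0.5192, -0.006, 0.0855]
eef_rot: [0.0, -0.036, 0.999, 0.0]
contact_force: [-0.6, 3.6, 3.7]
gripper_width: 0.0198
```

Tracking is good, with the force staying near 6 N. I'll go through the low point and back up.

```bash
python3 -m pendant '[[[2,0.14,-0.15,0,0,0,12],[2,0.14,-0.15,0,0,0,12],[2,0.14,-0.1,0,0,0,12],[0,0,0,0,0,0,12]]]';  python3 -m pendant '[[[2,0.14,0,0,0,0,12],[2,0.14,0,0,0,0,12],[2,0.14,0,0,0,0,12],[0,0,0,0,0,0,12]]]'; python3 -m pendant '[[[2,0.14,0.12,0,0,0,12],[2,0.14,0.15,0,0,0,12],[2,0.14,0.18,0,0,0,12],[0,0,0,0,0,0,12]]]'; python3 -m pendant '[[[2,0.14,0.22,0,0,0,12],[2,0.14,0.25,0,0,0,12],[2,0.14,0.28,0,0,0,12],[0,0,0,0,0,0,12]]]'
```

```text
clock: 32.0
tcp_pos: [0.5252, -0.0056, 0.0851]
eef_rot: [0.0, -0.036, 0.999, 0.0]
contact_force: [-0.1, 3.2, 4.2]
gripper_width: 0.0192
clock: 32.4
tcp_pos: [0.5312, -0.0051, 0.0851]
eef_rot: [0.0, -0.036, 0.999, 0.0]
contact_force: [-0.9, 3.5, 4.5]
gripper_width: 0.0195
clock: 32.8
tcp_pos: [0.5373, -0.0047, 0.0856]
eef_rot: [0.0, -0.036, 0.999, 0.0]
contact_force: [-0.1, 2.8, 5.0]
gripper_width: 0.0196
clock: 33.2
tcp_pos: [0.5432, -0.0043, 0.0864]
eef_rot: [0.0, -0.036, 0.999, 0.0]
contact_force: [-1.3, 4.4, 6.2]
gripper_width: 0.0195
```

```bash
python3 -m pendant '[[[2,0.14,0.6,0,0,0,12],[2,0.14,0.6,0,0,0,12],[2,0.14,0.6,0,0,0,12],[0,0,0,0,0,0,12]]]';  python3 -m pendant '[[[2,0.14,0.45,0,0,0,12],[2,0.14,0.45,0,0,0,12],[2,0.14,0.4,0,0,0,12],[0,0,0,0,0,0,12]]]'
```

```text
clock: 33.6
tcp_pos: [0.5492, -0.0039, 0.0882]
eef_rot: [0.0, -0.036, 0.999, 0.0]
contact_force: [-1.3, 3.8, 5.0]
gripper_width: 0.0192
clock: 34.0
tcp_pos: [0.5553, -0.0035, 0.0895]
eef_rot: [0.0, -0.036, 0.999, 0.0]
contact_force: [-0.6, 4.5, 4.1]
gripper_width: 0.0197
```

```bash
python3 -m pendant '[[[2,0.14,0.33,0,0,0,12],[2,0.14,0.3,0,0,0,12],[2,0.14,0.27,0,0,0,12],[0,0,0,0,0,0,12]]]';  python3 -m pendant '[[[2,0.14,0.2,0,0,0,12],[2,0.14,0.15,0,0,0,12],[2,0.14,0.1,0,0,0,12],[0,0,0,0,0,0,12]]]'; python3 -m pendant '[[[2,0.14,0.05,0,0,0,12],[2,0.14,0.03,0,0,0,12],[2,0.14,0,0,0,0,12],[0,0,0,0,0,0,12]]]'
```

```text
clock: 34.4
tcp_pos: [0.5613, -0.0031, 0.0904]
eef_rot: [0.0, -0.036, 0.999, -0.0]
contact_force: [-0.5, 4.9, 3.9]
gripper_width: 0.0194
clock: 34.8
tcp_pos: [0.5673, -0.0027, 0.0908]
eef_rot: [0.0, -0.036, 0.999, -0.0]
contact_force: [-0.6, 3.4, 3.8]
gripper_width: 0.0193
clock: 35.2
tcp_pos: [0.5733, -0.0022, 0.0909]
eef_rot: [0.0, -0.036, 0.999, -0.0]
contact_force: [0.7, 2.9, 3.2]
gripper_width: 0.0191
```

```bash
python3 -m pendant '[[[2,0.14,-0.12,0,0,0,12],[2,0.14,-0.15,0,0,0,12],[2,0.14,-0.18,0,0,0,12],[0,0,0,0,0,0,12]]]';  python3 -m pendant '[[[2,0.14,-0.25,0,0,0,12],[2,0.14,-0.25,0,0,0,12],[2,0.14,-0.28,0,0,0,12],[0,0,0,0,0,0,12]]]'; python3 -m pendant '[[[2,0.14,-0.3,0,0,0,12],[2,0.14,-0.33,0,0,0,12],[2,0.14,-0.33,0,0,0,12],[0,0,0,0,0,0,12]]]'
```

```text
clock: 35.6
tcp_pos: [0.5793, -0.0018, 0.0904]
eef_rot: [0.0, -0.036, 0.999, -0.0]
contact_force: [-0.4, 3.5, 4.4]
gripper_width: 0.0193
clock: 36.0
tcp_pos: [0.5853, -0.0014, 0.0896]
eef_rot: [0.0, -0.036, 0.999, -0.0]
contact_force: [0.7, 3.6, 5.2]
gripper_width: 0.0192
clock: 36.4
tcp_pos: [0.5914, -0.001, 0.0887]
eef_rot: [0.0, -0.036, 0.999, -0.0]
contact_force: [0.8, 4.0, 5.8]
gripper_width: 0.0194
```

```bash
python3 -m pendant '[[[2,0.14,0,0,0,0,12],[2,0.14,0,0,0,0,12],[2,0.14,0,0,0,0,12],[0,0,0,0,0,0,12]]]';  python3 -m pendant '[[[2,0.14,-0.3,0,0,0,12],[2,0.14,-0.35,0,0,0,12],[2,0.14,-0.35,0,0,0,12],[0,0,0,0,0,0,12],[0,0,0,0,0,0,12]]]'
```

```text
clock: 36.8
tcp_pos: [0.5972, -0.0006, 0.0886]
eef_rot: [0.0, -0.036, 0.999, -0.0]
contact_force: [0.9, 1.9, 3.2]
gripper_width: 0.0191
clock: 37.3
tcp_pos: [0.603, -0.0002, 0.0877]
eef_rot: [0.0, -0.036, 0.999, -0.0]
contact_force: [1.6, 3.2, 3.9]
gripper_width: 0.0193
```

The second roller follows a 6 mm rise and fall per turn, so it rocks and goes to the tray.

```bash
python3 -m pendant '[[[0,0,10,0,0,0,12],[0,0,18,0,0,0,12],[0,0,15,0,0,0,12],[-6,-10,0,0,0,-0.4,12],[-12,-19,0,0,0,-0.7,12],[-12,-19,0,0,0,-0.7,12],[-12,-19,0,0,0,-0.7,12],[-12,-19,0,0,0,-0.7,12],[-12,-19,0,0,0,-0.7,12],[-12,-19,0,0,0,-0.7,12],[-12,-19,0,0,0,-0.7,12],[-12,-19,0,0,0,-0.7,12],[-12,-19,0,0,0,-0.7,12],[-12,-19,0,0,0,-0.7,12],[-12,-19,0,0,0,-0.7,12],[-12,-19,0,0,0,-0.7,12],[-12,-19,0,0,0,-0.7,12],[-11,-16,0,0,0,0,12],[0,0,0,0,0,0,12],[0,0,0,0,0,0,12]]]'
python3 - <<'E'
from h import *
c=capture("scene");cv2.imwrite("pics/s6.png",cv2.resize(c["color"][90:240,90:290],None,fx=3.9,fy=3.9,interpolation=cv2.INTER_CUBIC))
E
```

```text
clock: 39.3
tcp_pos: [0.4289, -0.2732, 0.1302]
eef_rot: [-0.001, 0.047, 0.999, 0.0]
contact_force: [0.5, 0.3, -3.1]
gripper_width: 0.0194
```

View pics/s6.png

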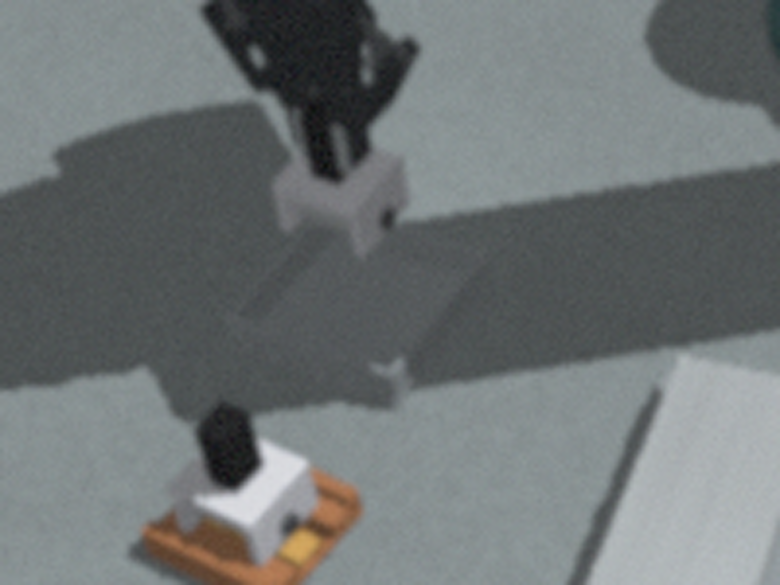

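The held fork hangs above the shadowed tray, and the first fork at (235,500) still sits level on the cradle. I'll lower it.

```bash
python3 -m pendant '[[[1,0,-8,0,0,0,12],[0,0,-15,0,0,0,12],[0,0,-15,0,0,0,12],[0,0,-12,0,0,0,12],[0,0,-10,0,0,0,12],[0,0,-6,0,0,0,12],[0,0,-3,0,0,0,12],[0,0,0,0,0,0,12]]]'; python3 -m pendant '[[[0,0,-1,0,0,0,12],[0,0,-1,0,0,0,12],[0,0,0,0,0,0,12]]]'; python3 -m pendant '[[[0,0,-1,0,0,0,12],[0,0,0,0,0,0,12]]]'; python3 -m pendant '[[[0,0,-1,0,0,0,12],[0,0,0,0,0,0,12]]]'
```

```text
clock: 40.15
tcp_pos: [0.4309, -0.273, 0.0615]
eef_rot: [-0.0, 0.046, 0.999, 0.0]
contact_force: [1.0, 0.9, -3.6]
gripper_width: 0.0194
clock: 40.45
tcp_pos: [0.431, -0.2733, 0.0598]
eef_rot: [0.0, 0.047, 0.999, -0.0]
contact_force: [-0.8, 0.4, -3.5]
gripper_width: 0.0193
clock: 40.65
tcp_pos: [0.4309, -0.2732, 0.0586]
eef_rot: [0.0, 0.047, 0.999, 0.0]
contact_force: [-0.0, 1.2, -2.6]
gripper_width: 0.0192
clock: 40.85
tcp_pos: [0.4309, -0.2732, 0.0576]
eef_rot: [0.0, 0.047, 0.999, -0.0]
contact_force: [-0.0, 0.0, -2.8]
gripper_width: 0.0192
```

```bash
python3 -m pendant '[[[0,0,-0.7,0,0,0,12],[0,0,0,0,0,0,12]]]'; python3 -m pendant '[[[0,0,-0.7,0,0,0,12],[0,0,0,0,0,0,12]]]'
```

```text
clock: 41.05
tcp_pos: [0.4314, -0.2733, 0.0575]
eef_rot: [0.001, 0.046, 0.999, -0.0]
contact_force: [0.8, 0.9, 6.1]
gripper_width: 0.0196
clock: 41.25
tcp_pos: [0.4319, -0.2734, 0.0574]
eef_rot: [0.001, 0.046, 0.999, -0.0]
contact_force: [0.9, 4.1, 14.8]
gripper_width: 0.0195
```

```bash
python3 -m pendant '[[[0,0,1.2,0,0,0,12],[0,0,0,0,0,0,22],[0,0,0,0,0,0,40],[0,0,0,0,0,0,60],[0,0,0,0,0,0,75],[0,0,0,0,0,0,85],[0,0,0,0,0,0,85],[0,0,0,0,0,0,85],[0,0,10,0,0,0,85],[0,0,20,0,0,0,85],[0,0,25,0,0,0,85],[0,0,25,0,0,0,85],[0,25,25,0,0,0,85],[0,40,0,0,0,0,85],[0,40,0,0,0,0,85],[0,0,0,0,0,0,85],[0,0,0,0,0,0,85]]]'
python3 - <<'E'
from h import *
for n,sl in (("scene",(slice(100,280),slice(80,320))),("top",(slice(130,310),slice(320,560)))):
    c=capture(n); cv2.imwrite(f"pics/{n}7.png",cv2.resize(c["color"][sl],None,fx=3.3,fy=3.3,interpolation=cv2.INTER_CUBIC)); cv2.imwrite(f"pics/{n}7f.png",c["color"])
    P=cloud(c); ok=c["z_map"]>0
    for nm,x,y,z0,z1 in(("stemT",.430,-.273,.082,.106),("forkT",.430,-.273,.038,.06),("stemC",.612,-.2525,.094,.104),("forkC",.612,-.2525,.048,.06),("lamp",.62,.288,.05,.065),("spacer",.659,.155,.025,.035),("glass",.74,-.125,.02,.03),("dial",.745,.035,.01,.12)):
        m=ok&(abs(P[...,0]-x)<.055)&(abs(P[...,1]-y)<.055)&(P[...,2]>z0)&(P[...,2]<z1); Q=P[m]
        if len(Q)>8:
            r=cv2.minAreaRect((Q[:,:2]*1000).astype(np.float32)); print(n,nm,len(Q),np.round(r[0],1),np.round(r[1],1),round(r[2],1),(Q.mean(0)*1000).round(1))
print(read_state()["clock"])
E
```

```text
clock: 42.95
tcp_pos: [0.4311, -0.1677, 0.1632]
eef_rot: [0.0, 0.046, 0.999, -0.0]
contact_force: [0.0, -0.2, 0.1]
gripper_width: 0.0849
scene stemT 115 [ 433.  -272.6] [23.2 28.4] 85.2 [ 435.  -270.4   92.5]
scene forkT 360 [ 431.8 -271.7] [60.4 57.6] 83.9 [ 439.7 -264.9   50.3]
scene stemC 107 [ 613.  -252.4] [21.8 26.8] 78.7 [ 614.2 -251.1   99.3]
scene forkC 394 [ 612.8 -252. ] [58.5 55.1] 80.1 [ 619.9 -245.6   54.7]
scene lamp 344 [618.  281.8] [39.8 42.4] 65.7 [619.8 281.2  56.8]
scene spacer 487 [662.3 156.6] [50.6 52.7] 74.2 [662.9 156.6  31.1]
scene glass 392 [ 742.8 -123.3] [51.8 35.7] 2.2 [ 744.5 -122.3   25.7]
scene dial 1260 [746.4  43.9] [77.8 61.2] 89.8 [751.8  38.8  48.1]
top forkT 66 [ 457.2 -269.1] [ 8.2 44.5] 5.3 [ 456.2 -263.4   47.9]
top stemC 160 [ 611.1 -254.3] [20.5 25.4] 81.6 [ 611.  -253.7   97.5]
top forkC 578 [ 611.4 -254.3] [59.3 54.4] 81.0 [ 608.5 -248.3   52.6]
top lamp 356 [616.1 279.2] [40.  40.4] 1.1 [615.7 278.8  54.7]
top spacer 504 [659.4 154.4] [49.8 50.8] 0.8 [659.2 154.3  29. ]
top glass 407 [ 741.3 -125.2] [50.5 35. ] 2.8 [ 740.8 -125.    23.5]
top dial 879 [733.4  41.8] [41.5 77. ] 2.7 [737.   34.9  55.3]
43.05
```

View pics/scene7.png

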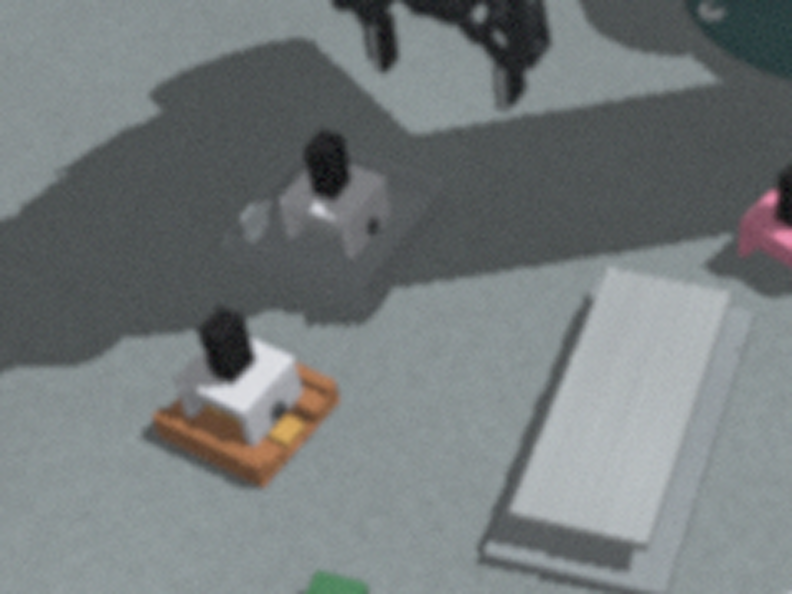

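View pics/scene7f.png

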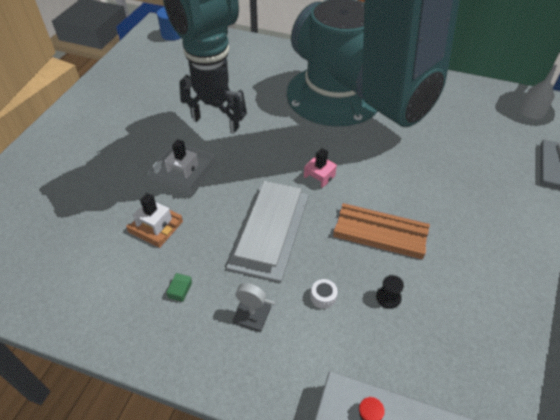

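The rocking fork stands in the tray at (325,200) in the crop, measured 1.5 mm from the tray's middle. The true fork sits level on the cradle at (235,390), and the bystanders are in place. I'll check once more that both are at rest, then hand in.

```bash
python3 -m pendant '[[[0,0,0,0,0,0,85],[0,0,0,0,0,0,85],[0,0,0,0,0,0,85],[0,0,0,0,0,0,85],[0,0,0,0,0,0,85]]]'
python3 - <<'E'
from h import *
c=capture("scene");P=cloud(c); ok=c["z_map"]>0
for nm,x,y,z0,z1 in(("stemT",.430,-.273,.082,.106),("stemC",.612,-.2525,.094,.104)):
    m=ok&(abs(P[...,0]-x)<.055)&(abs(P[...,1]-y)<.055)&(P[...,2]>z0)&(P[...,2]<z1); Q=P[m]
    r=cv2.minAreaRect((Q[:,:2]*1000).astype(np.float32)); print(nm,len(Q),np.round(r[0],1),np.round(r[1],1),(Q.mean(0)*1000).round(1))
close_job(); print("handed in")
E
```

```text
clock: 43.55
tcp_pos: [0.4309, -0.1683, 0.1624]
eef_rot: [-0.0, 0.047, 0.999, 0.0]
contact_force: [0.3, -0.1, 0.3]
gripper_width: 0.0848
stemT 117 [ 433.4 -271.6] [21.6 28.5] [ 435.6 -270.4   92.6]
stemC 105 [ 613.9 -251.9] [21.4 26.8] [ 614.4 -251.    99.5]
the job is handed in; nothing more can be done
handed in
```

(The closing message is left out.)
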